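Free the ball dish from its track and show it level over the light pad

ROBOT

A 6-joint arm with a two-finger parallel gripper is mounted at the origin on the work surface. World frame = base frame: x ahead of the robot, y to its left, z up, the work surface at z = 0. Lengths are in m, angles in rad, forces in N, time in s.
With the tool pointing down it reaches from about 0.375 to 0.975 m from the base axis. Payload 3.8 kg.
Tool frame: the origin (TCP) lies at the very end of the fingers, on their centre line; the grasp point (between the pads) lies 19 mm behind it; x points along the fingers, y is the direction in which the jaws open and shut, and the axes are right-handed (so a half turn about x gives the same grasp; the last joint's range is limited). The gripper opens to 85 mm and grips with 20 to 120 N. Pads are 22 mm wide; open, the fingers measure 114 mm over their backs; the gripper's body (76 mm by 85 mm) begins 54 mm behind the grasp point. The pads swing forward as they close: fully open they stand 13 mm farther back than shut.
Start: joints at [-1.294, 0.264, 1.604, -0, 1.274, -0.037], TCP at [0.208, -0.642, 0.231] pointing down, gripper open.
Joint ranges: [-2.63, 2.63], [-0.94, 2.18], [0.31, 2.57], [-1.31, 4.45], [0, 2.66], [-2.55, 2.55]. Speed limits (rad/s): [2.57, 2.57, 3.14, 3.14, 3.14, 3.14].

INTERFACE

Orientations are given as a 3x3 rotation matrix whose columns are the frame's x, y, z axes.
In Python, from rig import robot, cams, finish_job gives the robot as it stands.
- The arm moves only by the tool drive_tool, never from a script. Its arguments are lists of equal length, an entry for each row: "offset": the shift along the tool's x, y, z in cm, a list of three; "dr": the turn, a rotation vector about the tool's x, y, z in rad, a list of three; "gripper": the opening, from 0 (shut) to 1 (fully open). A call has 1 to 5 rows; each row shifts and turns the pose as measured when the row begins, along the tool's axes as they then stand; what a row does not reach is not made up. A row lasts 1/10 s, in which the tool goes at most 50 mm and 8.59 degrees, less where a joint would pass 70% of its speed; a pose out of reach is approached as far as the arm can. A call with a gripper value outside its range is refused whole. The fingers move at their own pace and stop on an object; "newtons" is the grip in N (left out, the last holds). Time passes only in rows, so rows that do not move let the fingers close. It gives the time, the measured TCP pose, the force and the opening at its end, in the units of the state.
- robot.sense(): the state, without advancing time (a new reading comes with each control period).
- cams.grab_frame(name): name is "side" or "top" or "wrist"; returns the picture (400x640x3 uint8, red, green, blue); there is no depth.
- cams.calibration(name): a dict with "K" (3x3 intrinsics, pixels), "k1" (the pictures are not rectified: a ray, as slopes to the right and down, at radius r is drawn at 1 + k1 r^2 times it, then the intrinsics apply), "eye" and "attitude" of the camera in the world. Camera axes: x right, y down, z forward; pixel columns grow to the right and rows downward; lengths in m; the calibration is good to about 2 mm. A picture is of the moment at which its call begins: read the wrist's pose just before it. calibration takes no time and is no camera call; for the wrist camera it gives the pose at the moment of the call.
- finish_job(): hands the job in, once; it reports no verdict.
The state is a dict: "clock": time; "qpos": joint angles; "joint_vel": joint speeds; "joint_torque": joint torques, N m; "position": TCP position; "ee_rot": TCP orientation; "wrist_force": force on the tool from outside, world axes, zero at the start; "wrist_torque": the same for the moment, N m; "gripper_width": finger opening in m.
Only numpy, scipy, OpenCV 4.12 (cv2) and the standard library are available. Lean on these libraries where they do the work, as an engineer would, in place of code of your own. Each camera call takes 0.05 s, during which the arm holds its last target.

TASK

Take the aluminium ball dish by its arched handle and slide it along its docking track until you feel it come up against the hidden stop, the only place where its foot comes free, then lift it straight out. Turn it a quarter turn (either way) from how it sat in the track and finish while holding it in the gripper, still and level, centred about 10 cm clear above the round light pad with the steel ball at rest in the middle. All the way the dish stays level and the ball stays inside the ring engraved in the dish; leave the other things on the table alone.

Things in the scene. Friction and masses are not known exactly. Their poses are not given: they have to be found in the camera images.
- dish: aluminium dish, 136 mm across, about 0.3 kg, on a 28 mm stem with a steel foot plate (58 mm along x, 54 mm along y, 8 mm thick). Origin: centre of the foot's underside; z up; at the start its x is the track's x. The dish is 25 to 49 mm above the origin: a cone rising 7 degrees, then a steep rim, with a thin dark ring of radius 25 mm engraved. An arched handle spans it along y (legs at 66 mm)
- dish_grip (a point): centre of the dish's grip bar, the level top of the arch, above the dish's centre and 95 mm above the foot's underside; axes as the dish's. The bar is a rubber block 14 mm thick (along x), 60 mm long (along y), 16 mm high; take it from above, fingers either side of it along x; 28 mm free between bar and ball
- dish_seat (a point): point on the dish's axis where the ball's centre lies when it is centred, 44 mm above the foot's underside
- ball_center (a point): centre of the loose steel ball, 28 mm diameter, about 90 g, lying in the dish
- track: fixed docking track: 250 mm along x, 100 wide, floor 8 mm high, 60 mm channel between rails. Origin: centre of underside; +x is the way to slide the dish. Lips on the rails hold the foot down (3 mm play up and aside: raised 1 to 2 mm, it slides freely). A rigid stop, set anywhere, ends the slide after 60 to 145 mm; only in the last 8 mm before it is the foot clear of the lips. All lower than 32 mm
- pad: round light pad fixed to the table, black, 130 mm across, white top at 20 mm height; origin centre of its underside, on the table
- figure_a: loose bystander: white and blue toy humanoid figure, 171 mm tall, 110 mm wide; origin between its feet
- figure_b: loose bystander: white and green toy humanoid figure, 171 mm tall, 110 mm wide; origin between its feet
- gear: loose bystander: white plastic gear wheel lying flat, 57 mm across, 10 mm thick; origin centre of its underside
- servo: loose bystander: small black servo motor, 54 x 20 x 40 mm; origin centre of its underside
- driver: loose bystander: screwdriver lying on the table, along its own x; origin under it
- bracket: loose bystander: small aluminium angle bracket, 50 x 30 x 39 mm; origin centre of its underside
- bin: loose bystander: grey open parts bin, 110 x 80 x 40 mm; origin centre of its underside
Things that resemble listed ones, but are neither listed nor needed, are in the scene too. Leave any blue look-alike of the dish alone.

How it is judged:
By the outcome, as a careful person would: the job done as asked, in the order asked, and still so for the second after the job is handed in, while the arm keeps its last pose, push and grip.
It also fails if it takes over 62 s, if anything falls off the work surface, if the arm or the gripper's body presses on something with over 40 N, if the wrist force passes 120 N, or if a joint passes its speed limit or range.

## Working session

There is one attempt and no reset: what is moved stays moved. The work goes in short steps, Python scripts to look and compute and a tool call to move; the robot and the scene stay as the last step left them, time stands still between calls to the robot, and variables do not carry over. Pictures are saved under pics/ and viewed, and the job is handed in when it is done.

Besides the shell and the picture viewer there is one more tool, called after ">>>" as name(argument=value, ...) on one line, values as JSON. drive_tool: Moves the arm, as the interface text tells. Its arguments: {"type":"object","properties":{"offset":{"type":"array"},"dr":{"type":"array"},"gripper":{"type":"array"},"newtons":{"type":"number"}},"required":["offset","dr","gripper"]}

```bash
ls; mkdir -p pics
cat > h.py <<'E'
import numpy as np, cv2
from rig import robot, cams, finish_job
np.set_printoptions(precision=4,suppress=True)
def st():
    s=robot.sense(); print('t',s['clock'],'p',np.array(s['position']),'F',np.array(s['wrist_force']),'w',s['gripper_width']); print(np.array(s['ee_rot'])); print('q',np.array(s['qpos'])); return s
def grab(n,fn):
    c=cams.calibration(n); im=cams.grab_frame(n); cv2.imwrite('pics/'+fn,im[:,:,::-1]); np.save('pics/'+fn+'.npy',np.array([0])); 
    import pickle; pickle.dump(c,open('pics/'+fn+'.cal','wb')); return im,c
def cal(fn):
    import pickle; return pickle.load(open('pics/'+fn+'.cal','rb'))
def ray(c,u,v):
    K=np.array(c['K']); R=np.array(c['attitude']); d=np.array([c['k1'],0,0,0,0],float)
    p=cv2.undistortPointsIter(np.array([[[u,v]]],float),K,d,None,None,(3,100,1e-12))[0,0]
    r=R@np.array([p[0],p[1],1]); return np.array(c['eye']),r
def atz(c,u,v,z):
    e,r=ray(c,u,v); return e+r*(z-e[2])/r[2]
def proj(c,P):
    R=np.array(c['attitude']); P=np.atleast_2d(P); X=(P-np.array(c['eye']))@R
    d=np.array([c['k1'],0,0,0,0],float)
    return cv2.projectPoints(X,np.zeros(3),np.zeros(3),np.array(c['K'],float),d)[0][:,0]
E
python3 - <<'E'
from h import *
st()
for n in ['side','top','wrist']:
    im,c=grab(n,n+'0.png'); print(n,c)
E
```

```text
pics
t 0.0 p [ 0.2082 -0.6413  0.23  ] F [-0.5386  0.1951  0.5872] w 0.08539551495741304
[[-0.0006  0.3086 -0.9512]
 [ 0.0021 -0.9512 -0.3086]
 [-1.     -0.0022 -0.0001]]
q [-1.2939  0.2647  1.6054  0.      1.2737 -0.0369]
side {'K': array([[394.1087,   0.    , 309.6991],
       [  0.    , 394.1087, 207.3364],
       [  0.    ,   0.    ,   1.    ]]), 'k1': -0.004629663445007949, 'eye': array([0.1189, 0.6788, 0.7345]), 'attitude': array([[-0.8012, -0.3911,  0.4528],
       [-0.5983,  0.5204, -0.6092],
       [ 0.0026, -0.7591, -0.651 ]])}
top {'K': array([[519.1541,   0.    , 315.8135],
       [  0.    , 519.1541, 198.6724],
       [  0.    ,   0.    ,   1.    ]]), 'k1': -0.1351740029253703, 'eye': array([0.4009, 0.0617, 1.4305]), 'attitude': array([[ 0.0186, -0.9922,  0.1234],
       [-0.9996, -0.0159,  0.023 ],
       [-0.0208, -0.1238, -0.9921]])}
wrist {'K': array([[303.0906,   0.    , 325.9953],
       [  0.    , 303.0906, 200.7591],
       [  0.    ,   0.    ,   1.    ]]), 'k1': -0.04323129981989803, 'eye': array([ 0.2817, -0.6181,  0.3738]), 'attitude': array([[ 0.3088, -0.9061, -0.2891],
       [-0.9511, -0.2949, -0.0916],
       [-0.0023,  0.3032, -0.9529]])}
```

View pics/top0.png

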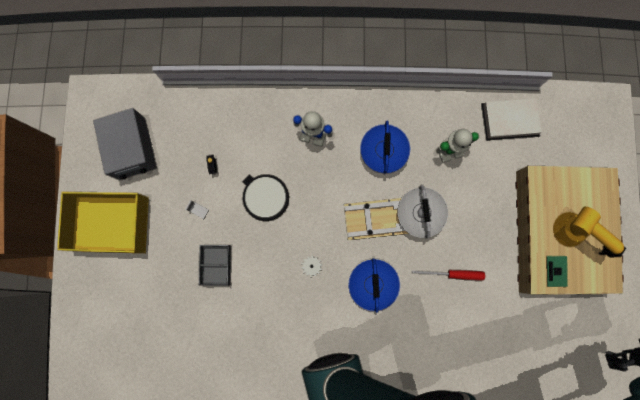

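View pics/side0.png

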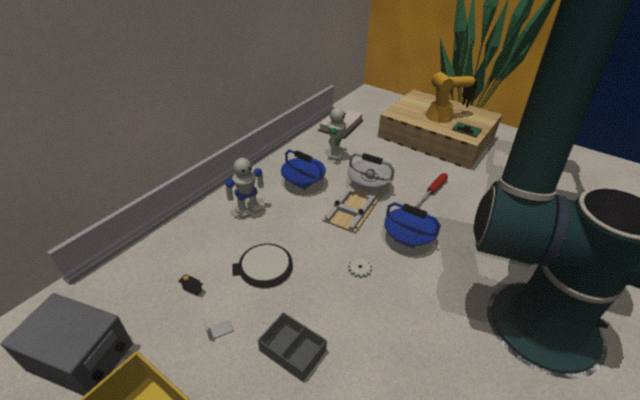

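View pics/wrist0.png

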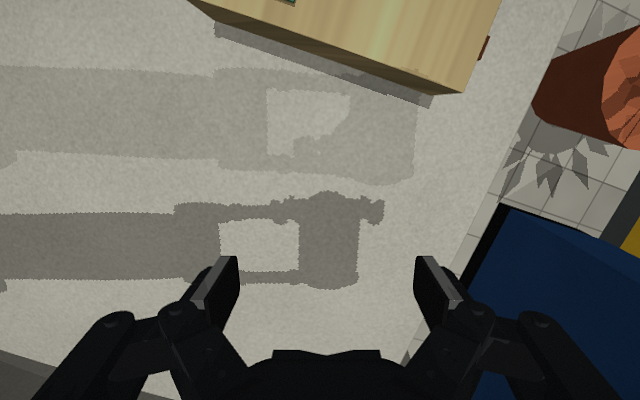

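Run:
```python
from h import *
a=cv2.imread('pics/top0.png'); 
c=cv2.resize(a[150:270,330:460],None,fx=6,fy=5.0*6/5,interpolation=cv2.INTER_CUBIC)
c=c[:600]
cv2.imwrite('pics/c1.png',cv2.resize(a[170:260,330:460],None,fx=6,fy=6,interpolation=cv2.INTER_CUBIC))
cv2.imwrite('pics/c2.png',cv2.resize(a[160:230,230:300],None,fx=8,fy=8,interpolation=cv2.INTER_CUBIC))
b=cv2.imread('pics/side0.png')
cv2.imwrite('pics/c3.png',cv2.resize(b[140:240,310:430],None,fx=6,fy=6,interpolation=cv2.INTER_CUBIC))
```

```text
(no output)
```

View pics/c1.png

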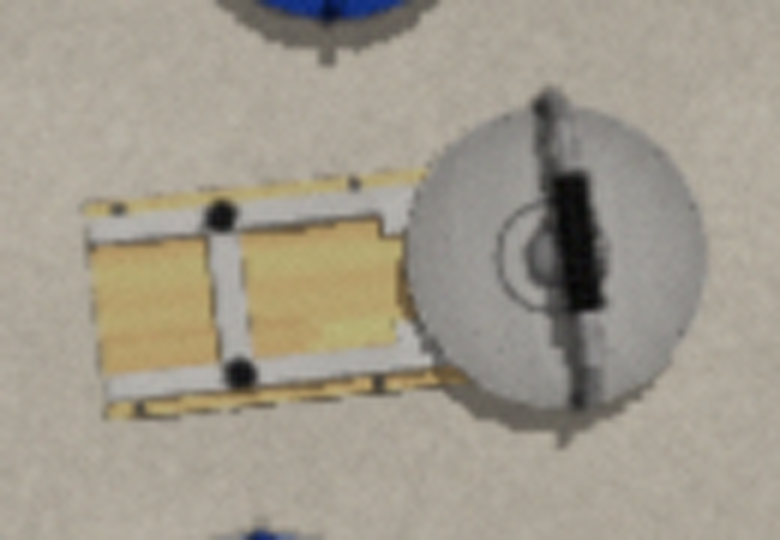

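View pics/c2.png

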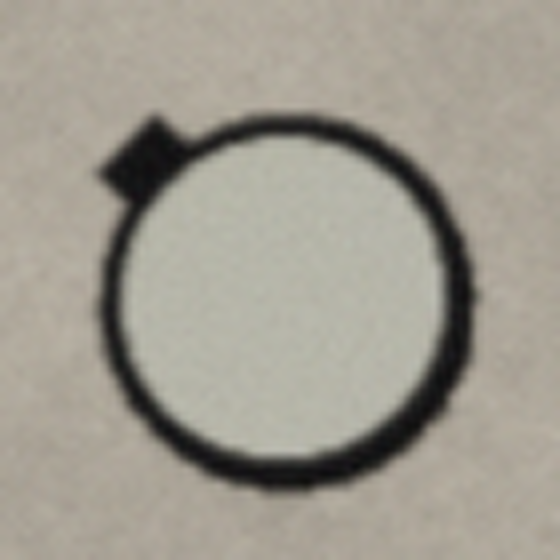

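View pics/c3.png

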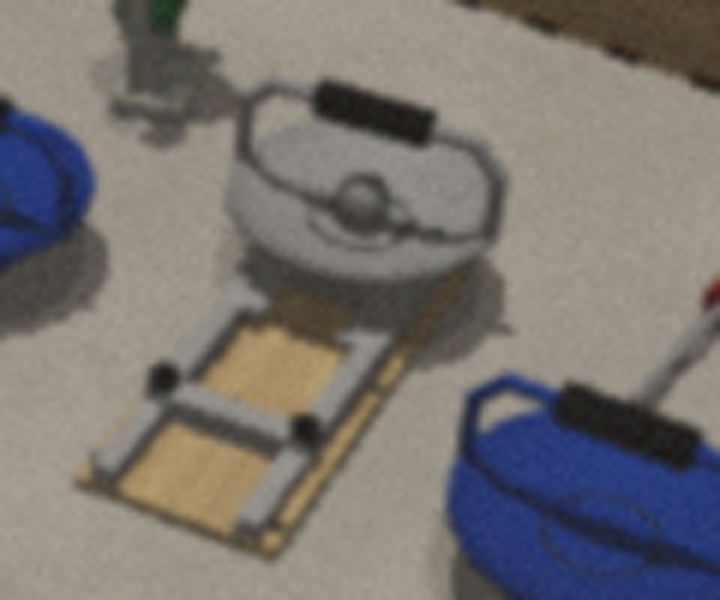

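Run:
```python
from h import *
c=cal('top0.png'); s=cal('side0.png')
T=lambda x,y,z: atz(c,330+x/6,170+y/6,z)
S=lambda x,y,z: atz(s,310+x/6,140+y/6,z)
print('bar top', [T(x,y,.111) for x,y in [(555,172),(586,170),(604,308),(572,311)]])
print('bar center T',T(580,241,.111),'S',S(375,106,.108))
print('ball T',T(545,255,.052),'S', S(363,203,.052))
print('dish rim centre T', T((403+708)/2,(100+410)/2,.055))
print('track end corners T', T(83,204,.004),T(106,417,.004), 'S',S(78,480,.004),S(275,557,.004))
print('rail lip edges T upper', T(90,243,.03),T(375,220,.03),'lower',T(105,378,.03),T(400,350,.03))
print('crossbar',T(225,225,.03),T(240,365,.03))
P=lambda x,y,z: atz(c,230+x/8,160+y/8,z)
print('pad', P(283,298,.02), P((120+447)/2,(133+460)/2,.02))
for n,cc in (('T',c),('S',s)):
  pass
print('pad S',atz(s,266,264,.02))
print('figa T',atz(c,312,130,.1),'blue1',atz(c,385,148,.1),'figb',atz(c,461,140,.17), 'blue2',atz(c,375,285,.1))
```

```text
bar top [array([ 0.5694, -0.1815,  0.111 ]), array([ 0.5705, -0.1948,  0.111 ]), array([ 0.5114, -0.2022,  0.111 ]), array([ 0.5099, -0.1884,  0.111 ])]
bar center T [ 0.5399 -0.192   0.111 ] S [ 0.5417 -0.1908  0.108 ]
ball T [ 0.5397 -0.1876  0.052 ] S [ 0.5411 -0.1897  0.052 ]
dish rim centre T [ 0.5394 -0.1918  0.055 ]
track end corners T [0.5648 0.017  0.004 ] [0.4669 0.0053 0.004 ] S [0.566 0.016 0.004] [0.4673 0.0049 0.004 ]
rail lip edges T upper [0.5441 0.0145 0.03  ] [ 0.5566 -0.1144  0.03  ] lower [0.4832 0.007  0.03  ] [ 0.4979 -0.1258  0.03  ]
crossbar [ 0.5532 -0.0465  0.03  ] [ 0.49   -0.0537  0.03  ]
pad [0.5781 0.2331 0.02  ] [0.5786 0.2329 0.02  ]
pad S [0.5751 0.2391 0.02  ]
figa T [0.7485 0.106  0.1   ] blue1 [ 0.703  -0.0861  0.1   ] figb [ 0.7113 -0.2693  0.17  ] blue2 [ 0.348  -0.0618  0.1   ]
```

Run:
```python
from h import *
c=cal('top0.png'); s=cal('side0.png')
for z in (.0,.1,.15): print(z,'box corners T',[atz(c,u,v,z)[:2] for u,v in ((526,166),(526,294),(616,167),(618,292))],'S',[atz(s,u,v,z)[:2] for u,v in ((408,94),(378,136),(500,117),(460,163))])
# toy: T elbow top (585,210) , S (440,75)
def tri(a,b):
    e1,r1=ray(c,*a); e2,r2=ray(s,*b)
    A=np.stack([r1,-r2],1); x=np.linalg.lstsq(A,e2-e1,rcond=None)[0]; p=e1+r1*x[0];q=e2+r2*x[1]; return (p+q)/2,np.linalg.norm(p-q)
print(tri((588,212),(438,78)), tri((610,245),(472,95)), tri((461,137),(339,115)))
print(tri((526,166),(408,94)),tri((526,294),(380,130)))
```

```text
0.0 box corners T [array([ 0.682 , -0.5011]), array([ 0.3222, -0.4921]), array([ 0.6858, -0.7776]), array([ 0.3256, -0.7681])] S [array([ 0.7404, -0.866 ]), array([ 0.6697, -0.4767]), array([ 0.3587, -0.8937]), array([ 0.3676, -0.4872])]
0.1 box corners T [array([ 0.6624, -0.4617]), array([ 0.3277, -0.4534]), array([ 0.6658, -0.7189]), array([ 0.3309, -0.7101])] S [array([ 0.6558, -0.6556]), array([ 0.5947, -0.3193]), array([ 0.326 , -0.6796]), array([ 0.3337, -0.3284])]
0.15 box corners T [array([ 0.6525, -0.4421]), array([ 0.3305, -0.434 ]), array([ 0.6559, -0.6896]), array([ 0.3335, -0.6811])] S [array([ 0.6135, -0.5505]), array([ 0.5572, -0.2407]), array([ 0.3097, -0.5725]), array([ 0.3168, -0.249 ])]
(array([ 0.5287, -0.5669,  0.2224]), np.float64(0.001343218321905631)) (array([ 0.4428, -0.664 ,  0.1528]), np.float64(0.021333714673503687)) (array([ 0.7203, -0.276 ,  0.1516]), np.float64(0.007509370274542692))
(array([ 0.6073, -0.435 ,  0.2002]), np.float64(0.07494388341639077)) (array([ 0.4472, -0.3274,  0.1983]), np.float64(0.2780807757602704))
```

Run:
```python
from h import *
b=cv2.imread('pics/side0.png');t=cv2.imread('pics/top0.png')
x=cv2.resize(b[60:180,360:510],None,fx=4,fy=4,interpolation=cv2.INTER_CUBIC)
y=cv2.resize(t[150:310,500:640],(350,400),interpolation=cv2.INTER_CUBIC)
im=np.zeros((480,960,3),np.uint8); im[:480,:600]=x; im[:400,600:950]=y
cv2.imwrite('pics/c4.png',cv2.resize(im,(800,400)))
```

```text
(no output)
```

View pics/c4.png

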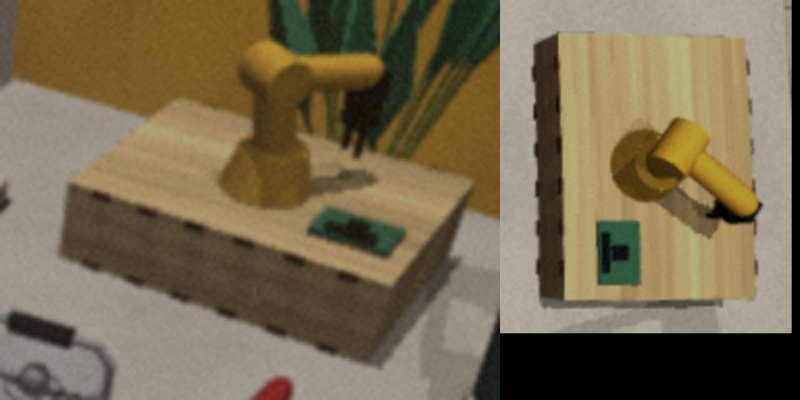

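>>> drive_tool(offset=[[0,-1.2,-1.75],[0,-2.5,-3.5],[0,-2.5,-3.5],[0,-2.5,-3.5],[0,-2.5,-3.5]], dr=[[0,0,0],[0,0,0],[0,0,0],[0,0,0],[0,0,0]], gripper=[0.6,0.6,0.6,0.6,0.6])

```text
clock: 0.65
position: [0.3247, -0.4818, 0.2275]
ee_rot: [[-0.001, 0.3, -0.954], [0.005, -0.954, -0.3], [-1.0, -0.005, -0.0]]
wrist_force: [0.6, -0.2, -1.3]
gripper_width: 0.0515
```

>>> drive_tool(offset=[[0,-2.5,-3.5],[0,-2.5,-3.5],[0,-2.5,-3.5],[0,-2.5,-3.5],[0,-2.5,-3.5]], dr=[[0,0,0],[0,0,0],[0,0,0],[0,0,0],[0,0,0]], gripper=[0.6,0.6,0.6,0.6,0.6])

```text
clock: 1.15
position: [0.458, -0.2961, 0.2274]
ee_rot: [[-0.001, 0.301, -0.954], [0.008, -0.954, -0.301], [-1.0, -0.008, -0.001]]
wrist_force: [0.7, -0.7, 0.4]
gripper_width: 0.0509
```

>>> drive_tool(offset=[[1.0,-2.3,-3.2],[1.0,-2.2,-3.2],[1.0,-1.6,-2.3],[1.0,-1.0,-1.6],[0,0,0]], dr=[[0,0,0],[0,0,0],[0.05,0,0],[0.1,0,0],[0,0,0]], gripper=[0.6,0.6,0.6,0.6,0.6])

```text
clock: 1.65
position: [0.5393, -0.1823, 0.1872]
ee_rot: [[0.0, 0.159, -0.987], [0.011, -0.987, -0.159], [-1.0, -0.011, -0.002]]
wrist_force: [-0.7, -0.7, 0.4]
gripper_width: 0.0509
```

Run:
```python
from h import *
st(); grab('wrist','w1.png'); grab('top','t1.png')
```

```text
t 1.65 p [ 0.5393 -0.1823  0.1872] F [-0.673  -0.6634  0.4289] w 0.05094756565755925
[[ 0.0004  0.1588 -0.9873]
 [ 0.0111 -0.9873 -0.1588]
 [-0.9999 -0.0109 -0.0022]]
q [-0.3762  0.0996  1.8801  0.0114  1.1656  1.0307]
```

View pics/w1.png

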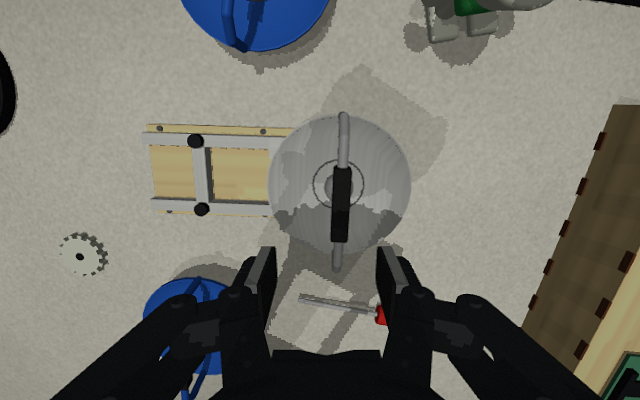

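```bash
cat >> h.py <<'E'
from scipy.spatial.transform import Rotation as Ro
def Rdes(a):  # a: dish yaw of tool-y: tool y = (sin a, -cos a, 0)
    y=np.array([np.sin(a),-np.cos(a),0]); x=np.array([0,0,-1.]); return np.stack([x,y,np.cross(x,y)],1)
def need(p,a):
    s=robot.sense(); R=np.array(s['ee_rot']); d=np.array(p)-np.array(s['position'])
    print('offset cm',R.T@d*100,'dr',Ro.from_matrix(R.T@Rdes(a)).as_rotvec())
E
python3 - <<'E'
from h import *
c=cal('w1.png')
for z in (.103,.111): print('bar', [atz(c,u,v,z)[:2] for u,v in ((341,168),(338,241),(351,169),(331,240),(341,204))])
print('ring',atz(c,337,184,.036))
print('ends', atz(c,147,125,.004),atz(c,153,213,.004), 'lips',[atz(c,u,v,.03)[:2] for u,v in ((143,133),(272,137),(152,211),(272,213))])
print('crossbar',[atz(c,u,v,.03)[:2] for u,v in((195,140),(202,209))])
need([.540,-.191,.15],.115)
E
python3 - <<'E'
import cv2
b=cv2.imread('pics/w1.png')
cv2.imwrite('pics/c5.png',cv2.resize(b[100:290,130:430],(780,494),interpolation=cv2.INTER_CUBIC))
E
```

```text
bar [array([ 0.5718, -0.1881]), array([ 0.5113, -0.1962]), array([ 0.5722, -0.1957]), array([ 0.5112, -0.1904]), array([ 0.5433, -0.1931])]
bar [array([ 0.5733, -0.1875]), array([ 0.5149, -0.1954]), array([ 0.5737, -0.1949]), array([ 0.5149, -0.1897]), array([ 0.5458, -0.1923])]
ring [ 0.5422 -0.1917  0.036 ]
ends [0.566  0.0185 0.004 ] [0.4652 0.0128 0.004 ] lips [array([0.5614, 0.0075]), array([ 0.5773, -0.1211]), array([ 0.4793, -0.0008]), array([ 0.4984, -0.1295])]
crossbar [array([ 0.5625, -0.0453]), array([ 0.4906, -0.0551])]
offset cm [3.8486 0.6843 0.004 ] dr [ 0.0456 -0.0028  0.0091]
```

View pics/c5.png

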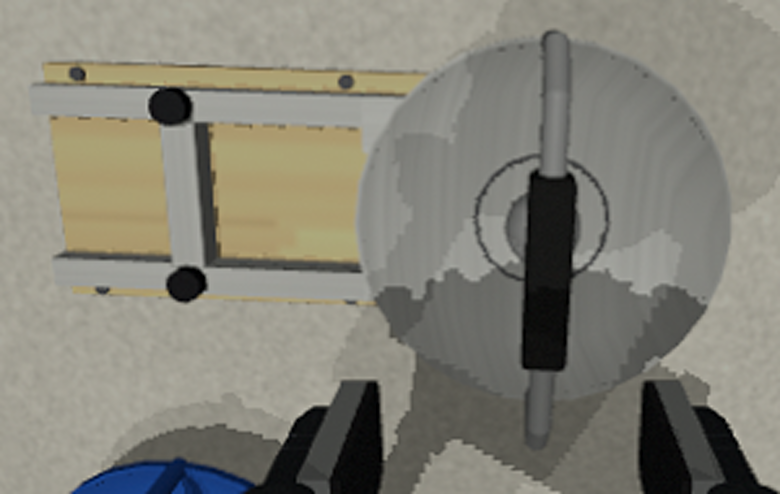

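Run:
```python
from h import *
need([.541,-.192,.12],.12)
```

```text
offset cm [ 6.8477  0.826  -0.0698] dr [ 0.0406 -0.0028  0.0091]
```

>>> drive_tool(offset=[[1.7,0.4,0],[1.7,0.4,-0.05],[1.7,0,0],[1.6,0,0],[0,0,0]], dr=[[0.02,-0.0015,0.005],[0.02,-0.0015,0.005],[0,0,0],[0,0,0],[0,0,0]], gripper=[0.6,0.6,0.6,0.6,0.6])

```text
clock: 2.25
position: [0.5395, -0.1975, 0.1245]
ee_rot: [[0.005, 0.122, -0.993], [-0.006, -0.993, -0.122], [-1.0, 0.006, -0.005]]
wrist_force: [-1.0, 0.2, 0.2]
gripper_width: 0.0513
```

Run:
```python
from h import *
st();need([.541,-.192,.084],.12)
```

```text
t 2.25 p [ 0.5395 -0.1975  0.1245] F [-0.9739  0.2339  0.1517] w 0.05131316602972559
[[ 0.0053  0.1217 -0.9925]
 [-0.0059 -0.9925 -0.1218]
 [-1.      0.0065 -0.0046]]
q [-0.3923  0.1613  1.9344 -0.0039  1.0387  1.0584]
offset cm [ 4.0475 -0.5566 -0.2001] dr [ 0.0021 -0.0046 -0.0065]
```

>>> drive_tool(offset=[[1.0,-0.5,-0.2],[1.0,0,0],[1.0,0,0],[0,0,0],[0,0,0]], dr=[[0,-0.0045,-0.006],[0,0,0],[0,0,0],[0,0,0],[0,0,0]], gripper=[0.6,0.6,0.6,0.6,0.6])

```text
clock: 2.75
position: [0.5418, -0.1944, 0.0955]
ee_rot: [[0.004, 0.121, -0.993], [-0.002, -0.993, -0.121], [-1.0, 0.002, -0.003]]
wrist_force: [0.0, -0.0, -0.1]
gripper_width: 0.0513
```

Run:
```python
from h import *
st();need([.541,-.192,.084],.12)
```

```text
t 2.75 p [ 0.5418 -0.1944  0.0955] F [ 0.014  -0.0487 -0.1171] w 0.051318762929831535
[[ 0.0037  0.121  -0.9926]
 [-0.002  -0.9926 -0.121 ]
 [-1.      0.0024 -0.0035]]
q [-0.3875  0.1971  1.9521 -0.0005  0.9881  1.0622]
offset cm [ 1.1446 -0.2518  0.0506] dr [ 0.0013 -0.0035 -0.0024]
```

>>> drive_tool(offset=[[0.6,-0.25,0],[0.55,0,0],[0,0,0]], dr=[[0,-0.0035,-0.0025],[0,0,0],[0,0,0]], gripper=[0.6,0.6,0.6])

```text
clock: 3.05
position: [0.5421, -0.1918, 0.0838]
ee_rot: [[0.001, 0.121, -0.993], [-0.0, -0.993, -0.121], [-1.0, 0.0, -0.001]]
wrist_force: [-0.2, -0.4, -0.3]
gripper_width: 0.0516
```

Run:
```python
from h import *
st();need([.541,-.192,.084],.12); grab('wrist','w2.png');grab('side','s2.png')
```

```text
t 3.05 p [ 0.5421 -0.1918  0.0838] F [-0.2235 -0.3664 -0.278 ] w 0.05155619341808774
[[ 0.0009  0.1215 -0.9926]
 [-0.0003 -0.9926 -0.1215]
 [-1.      0.0004 -0.0009]]
q [-0.3834  0.2118  1.9589  0.0001  0.9699  1.0656]
offset cm [-0.0174  0.007   0.1147] dr [ 0.0018 -0.0009 -0.0004]
```

View pics/w2.png

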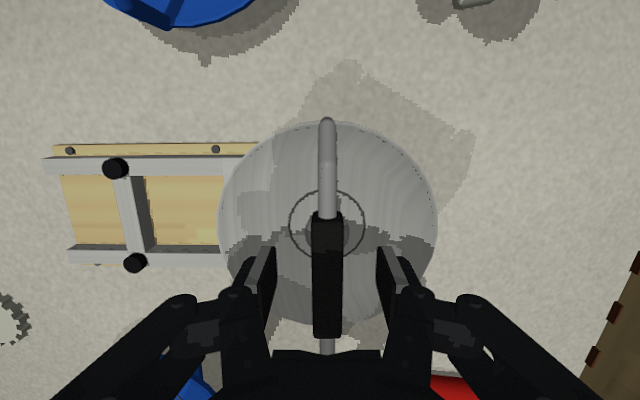

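View pics/s2.png

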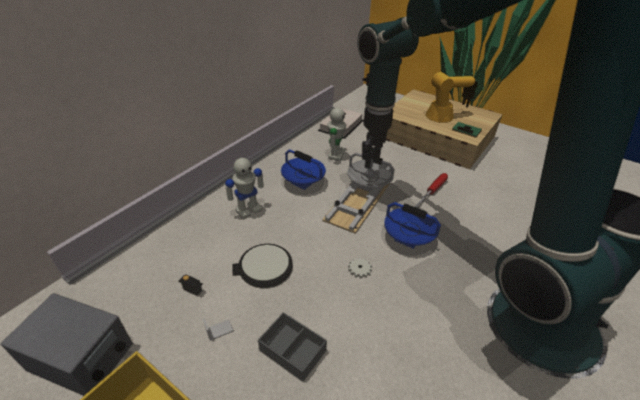

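>>> drive_tool(offset=[[0,0,0],[0,0,0],[0,0,0],[0,0,0],[0,0,0]], dr=[[0,0,0],[0,0,0],[0,0,0],[0,0,0],[0,0,0]], gripper=[0.4,0.25,0.15,0.1,0.0], newtons=45)

```text
clock: 3.65
position: [0.5431, -0.1922, 0.0852]
ee_rot: [[0.003, 0.121, -0.993], [-0.001, -0.993, -0.121], [-1.0, 0.001, -0.003]]
wrist_force: [-0.5, -0.7, 0.0]
gripper_width: 0.013
```

>>> drive_tool(offset=[[0,0,0],[0,0,0],[0,0,0]], dr=[[0,0,0],[0,0,0],[0,0,0]], gripper=[0,0,0])

```text
clock: 3.95
position: [0.543, -0.1922, 0.0852]
ee_rot: [[0.003, 0.121, -0.993], [-0.001, -0.993, -0.121], [-1.0, 0.001, -0.003]]
wrist_force: [-0.3, -0.1, -0.5]
gripper_width: 0.0134
```

Run:
```python
from h import *
st();need([.541,-.192,.084],.12); grab('wrist','w3.png')
```

```text
t 3.95 p [ 0.543  -0.1922  0.0852] F [-0.2566 -0.1235 -0.5038] w 0.013354521233966255
[[ 0.0031  0.1214 -0.9926]
 [-0.001  -0.9926 -0.1214]
 [-1.      0.0014 -0.0029]]
q [-0.3835  0.2106  1.9576  0.0003  0.9702  1.0655]
offset cm [ 0.1148 -0.0408  0.2003] dr [ 0.0017 -0.0029 -0.0014]
```

View pics/w3.png

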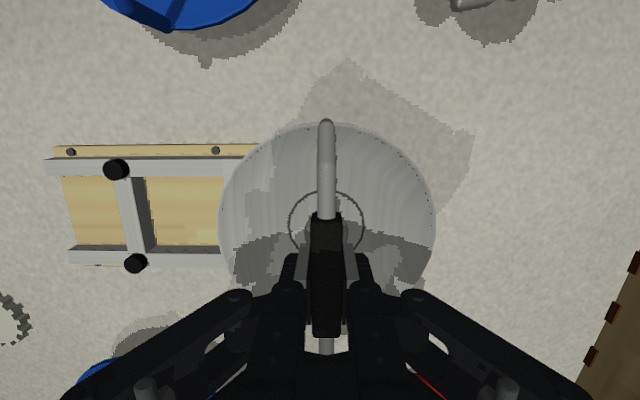

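>>> drive_tool(offset=[[-0.08,0,0],[-0.07,0,0],[0,0,0]], dr=[[0,-0.001,-0.001],[0,0,0],[0,0,0]], gripper=[0,0,0])

```text
clock: 4.3
position: [0.5415, -0.1915, 0.0852]
ee_rot: [[-0.001, 0.121, -0.993], [0.001, -0.993, -0.121], [-1.0, -0.001, 0.001]]
wrist_force: [-0.9, 0.1, 0.4]
gripper_width: 0.0135
```

Run:
```python
from h import *
s=st();print(np.array(s['wrist_torque']))
```

```text
t 4.3 p [ 0.5415 -0.1915  0.0852] F [-0.9454  0.1065  0.3684] w 0.013465687421352245
[[-0.0015  0.1214 -0.9926]
 [ 0.0012 -0.9926 -0.1214]
 [-1.     -0.0014  0.0013]]
q [-0.3837  0.2106  1.9574  0.0007  0.9754  1.065 ]
[-0.0033 -0.0014 -0.0533]
```

>>> drive_tool(offset=[[-0.2,0,0],[0,0,0]], dr=[[0,0,0],[0,0,0]], gripper=[0,0])

```text
clock: 4.5
position: [0.5409, -0.1913, 0.0867]
ee_rot: [[-0.003, 0.121, -0.993], [0.002, -0.993, -0.121], [-1.0, -0.002, 0.003]]
wrist_force: [0.3, -1.1, -3.6]
gripper_width: 0.0135
```

Run:
```python
from h import *
s=st();print(np.array(s['wrist_torque']))
```

```text
t 4.5 p [ 0.5409 -0.1913  0.0867] F [ 0.2518 -1.1069 -3.5747] w 0.01347600453949875
[[-0.0027  0.1214 -0.9926]
 [ 0.0017 -0.9926 -0.1215]
 [-1.     -0.002   0.0025]]
q [-0.3837  0.2086  1.9568  0.0007  0.9794  1.0649]
[ 0.0121 -0.0459  0.0086]
```

>>> drive_tool(offset=[[0,-0.15,0],[0,-0.3,0],[0,-0.3,0],[0,-0.3,0],[0,-0.3,0]], dr=[[0,0.002,0.001],[0,0,0],[0,0,0],[0,0,0],[0,0,0]], gripper=[0,0,0,0,0])

```text
clock: 5.0
position: [0.5384, -0.1768, 0.0859]
ee_rot: [[-0.002, 0.121, -0.993], [0.002, -0.993, -0.121], [-1.0, -0.002, 0.002]]
wrist_force: [0.5, -0.7, -3.6]
gripper_width: 0.0131
```

```bash
cat >> h.py <<'E'
A=np.array([.541,-.1913]); U=np.array([-.1215,.9926]); V=np.array([.9926,.1215])
def prog():
    s=robot.sense(); p=np.array(s['position']); R=np.array(s['ee_rot']); a=np.arctan2(R[0,1],-R[1,1])
    print('t %.2f slid %.1f side %.1f z %.1f mm yaw %.4f tilt %s F(trk) %s tau %s w %.4f'%(s['clock'],(p[:2]-A)@U*1e3,(p[:2]-A)@V*1e3,p[2]*1e3,a,R[:2,0],[round(float(np.array(s['wrist_force'])[:2]@k),1) for k in (U,V)]+[round(float(s['wrist_force'][2]),1)],np.array(s['wrist_torque']),s['gripper_width']))
    print('dr to level',Ro.from_matrix(R.T@Rdes(a)).as_rotvec())
E
python3 -c "
from h import *
prog()"
```

```text
t 5.00 slid 14.7 side -0.8 z 85.9 mm yaw 0.1212 tilt [-0.0018  0.0015] F(trk) [-0.8, 0.5, -3.6] tau [ 0.055  -0.0059  0.0308] w 0.0131
dr to level [0.     0.0016 0.0018]
```

>>> drive_tool(offset=[[-0.06,-0.35,0],[-0.03,-0.35,0],[-0.03,-0.35,0],[-0.03,-0.35,0],[-0.03,-0.35,0]], dr=[[0,0.001,0.001],[0,0,0],[0,0,0],[0,0,0],[0,0,0]], gripper=[0,0,0,0,0])

```text
clock: 5.5
position: [0.5361, -0.1575, 0.088]
ee_rot: [[-0.0, 0.121, -0.993], [0.001, -0.993, -0.121], [-1.0, -0.001, 0.0]]
wrist_force: [-0.7, -0.7, -5.3]
gripper_width: 0.0132
```

```bash
python3 -c "
from h import *
prog()"
```

```text
t 5.50 slid 34.1 side -0.7 z 88.0 mm yaw 0.1216 tilt [-0.0005  0.0006] F(trk) [-0.7, -0.8, -5.3] tau [-0.0091  0.0367 -0.057 ] w 0.0132
dr to level [0.     0.0004 0.0007]
```

>>> drive_tool(offset=[[0.08,-0.35,0],[0.02,-0.35,0],[0,-0.35,0],[-0.01,-0.35,0],[0,-0.35,0]], dr=[[0,0,0],[0,0,0],[0,0,0],[0,0,0],[0,0,0]], gripper=[0,0,0,0,0])

```text
clock: 6.0
position: [0.5338, -0.1386, 0.0871]
ee_rot: [[-0.0, 0.121, -0.993], [0.001, -0.993, -0.121], [-1.0, -0.001, 0.0]]
wrist_force: [0.9, 0.3, -3.7]
gripper_width: 0.0135
```

```bash
python3 -c "
from h import *
prog()"
```

```text
t 6.00 slid 53.2 side -0.8 z 87.1 mm yaw 0.1217 tilt [-0.0005  0.0006] F(trk) [0.1, 0.9, -3.7] tau [ 0.0195  0.0002 -0.0046] w 0.0135
dr to level [0.     0.0004 0.0007]
```

>>> drive_tool(offset=[[0,-0.25,0],[0,-0.25,0],[0,-0.25,0],[0,-0.25,0]], dr=[[0,0,0],[0,0,0],[0,0,0],[0,0,0]], gripper=[0,0,0,0])

```text
clock: 6.4
position: [0.5325, -0.1277, 0.0871]
ee_rot: [[-0.0, 0.122, -0.993], [0.001, -0.993, -0.122], [-1.0, -0.001, 0.0]]
wrist_force: [0.2, -0.0, -4.4]
gripper_width: 0.013
```

```bash
python3 -c "
from h import *
prog()"
```

```text
t 6.40 slid 64.2 side -0.7 z 87.1 mm yaw 0.1218 tilt [-0.0004  0.0005] F(trk) [-0.1, 0.2, -4.4] tau [ 0.0004  0.039  -0.025 ] w 0.0130
dr to level [0.     0.0003 0.0006]
```

>>> drive_tool(offset=[[0,-0.25,0],[0,-0.25,0],[0,-0.25,0],[0,-0.25,0]], dr=[[0,0,0],[0,0,0],[0,0,0],[0,0,0]], gripper=[0,0,0,0])

```text
clock: 6.8
position: [0.5312, -0.1169, 0.0871]
ee_rot: [[-0.0, 0.121, -0.993], [0.001, -0.993, -0.121], [-1.0, -0.001, 0.0]]
wrist_force: [0.3, 0.5, -4.3]
gripper_width: 0.0129
```

```bash
python3 -c "
from h import *
prog()"
```

```text
t 6.80 slid 75.0 side -0.7 z 87.1 mm yaw 0.1217 tilt [-0.0003  0.0005] F(trk) [0.5, 0.4, -4.3] tau [ 0.014   0.013  -0.0363] w 0.0129
dr to level [0.     0.0003 0.0006]
```

>>> drive_tool(offset=[[0,-0.25,0],[0,-0.25,0],[0,-0.25,0],[0,-0.25,0]], dr=[[0,0,0],[0,0,0],[0,0,0],[0,0,0]], gripper=[0,0,0,0])

```text
clock: 7.2
position: [0.5298, -0.1061, 0.0871]
ee_rot: [[-0.0, 0.121, -0.993], [0.001, -0.993, -0.121], [-1.0, -0.001, 0.0]]
wrist_force: [-0.0, -0.5, -4.3]
gripper_width: 0.0131
```

```bash
python3 -c "
from h import *
prog()"
```

```text
t 7.20 slid 85.9 side -0.7 z 87.1 mm yaw 0.1216 tilt [-0.0003  0.0005] F(trk) [-0.5, -0.1, -4.3] tau [0.0261 0.0271 0.006 ] w 0.0131
dr to level [0.     0.0002 0.0005]
```

>>> drive_tool(offset=[[0,-0.25,0],[0,-0.25,0],[0,-0.25,0],[0,-0.25,0]], dr=[[0,0,0],[0,0,0],[0,0,0],[0,0,0]], gripper=[0,0,0,0])

```text
clock: 7.6
position: [0.5286, -0.0953, 0.0872]
ee_rot: [[-0.0, 0.121, -0.993], [0.0, -0.993, -0.121], [-1.0, -0.0, 0.0]]
wrist_force: [0.9, -1.0, -4.9]
gripper_width: 0.0132
```

```bash
python3 -c "
from h import *
prog()"
```

```text
t 7.60 slid 96.8 side -0.7 z 87.2 mm yaw 0.1216 tilt [-0.0002  0.0005] F(trk) [-1.1, 0.8, -4.9] tau [0.0207 0.0015 0.0197] w 0.0132
dr to level [0.     0.0001 0.0005]
```

>>> drive_tool(offset=[[0,-0.25,0],[0,-0.25,0],[0,-0.25,0],[0,-0.25,0]], dr=[[0,0,0],[0,0,0],[0,0,0],[0,0,0]], gripper=[0,0,0,0])

```text
clock: 8.0
position: [0.5273, -0.0846, 0.0873]
ee_rot: [[-0.0, 0.121, -0.993], [0.0, -0.993, -0.121], [-1.0, -0.0, -0.0]]
wrist_force: [1.0, -2.0, -2.6]
gripper_width: 0.013
```

```bash
python3 -c "
from h import *
prog()"
```

```text
t 8.00 slid 107.6 side -0.6 z 87.3 mm yaw 0.1218 tilt [-0.      0.0002] F(trk) [-2.1, 0.7, -2.6] tau [-0.647  -0.016  -0.0041] w 0.0130
dr to level [-0.     -0.      0.0002]
```

>>> drive_tool(offset=[[0,-0.2,0],[0,-0.2,0]], dr=[[0,0,0],[0,0,0]], gripper=[0,0])

```text
clock: 8.2
position: [0.5273, -0.0829, 0.0878]
ee_rot: [[0.001, 0.124, -0.992], [-0.005, -0.992, -0.124], [-1.0, 0.006, -0.001]]
wrist_force: [0.3, -7.5, -4.9]
gripper_width: 0.0135
```

```bash
python3 -c "
from h import *
prog()"
```

```text
t 8.20 slid 109.2 side -0.4 z 87.8 mm yaw 0.1241 tilt [ 0.0012 -0.0054] F(trk) [-7.5, -0.6, -4.9] tau [-1.6063  0.0477 -0.0745] w 0.0135
dr to level [ 0.     -0.0006 -0.0056]
```

>>> drive_tool(offset=[[0.02,-0.2,0]], dr=[[0,0,-0.003]], gripper=[0])

```text
clock: 8.3
position: [0.5273, -0.0827, 0.0879]
ee_rot: [[0.002, 0.125, -0.992], [-0.006, -0.992, -0.125], [-1.0, 0.006, -0.001]]
wrist_force: [0.6, -8.0, -2.8]
gripper_width: 0.0131
```

```bash
python3 -c "
from h import *
prog()"
```

```text
t 8.30 slid 109.5 side -0.4 z 87.9 mm yaw 0.1254 tilt [ 0.0016 -0.0062] F(trk) [-8.0, -0.4, -2.8] tau [-1.7738  0.085  -0.046 ] w 0.0131
dr to level [ 0.     -0.0008 -0.0064]
```

>>> drive_tool(offset=[[0.05,0.2,0],[0,0,0]], dr=[[0,-0.0008,-0.006],[0,0,0]], gripper=[0,0])

```text
clock: 8.5
position: [0.5276, -0.0851, 0.0874]
ee_rot: [[0.0, 0.125, -0.992], [-0.001, -0.992, -0.125], [-1.0, 0.001, 0.0]]
wrist_force: [0.5, -0.0, -4.1]
gripper_width: 0.0133
```

```bash
python3 -c "
from h import *
prog()"
```

```text
t 8.50 slid 107.0 side -0.4 z 87.4 mm yaw 0.1252 tilt [ 0.0001 -0.0007] F(trk) [-0.1, 0.5, -4.1] tau [ 0.0545 -0.0267  0.0383] w 0.0133
dr to level [-0.      0.     -0.0007]
```

>>> drive_tool(offset=[[0.06,-0.25,0],[0,-0.25,0]], dr=[[0,0,0],[0,0,0]], gripper=[0,0])

```text
clock: 8.7
position: [0.5277, -0.0824, 0.0875]
ee_rot: [[0.002, 0.126, -0.992], [-0.005, -0.992, -0.126], [-1.0, 0.006, -0.001]]
wrist_force: [-0.7, -8.8, -2.8]
gripper_width: 0.013
```

```bash
python3 -c "
from h import *
prog(); grab('top','t4.png'); grab('side','s4.png')
b=cv2.imread('pics/t4.png');c=cv2.imread('pics/s4.png')
cv2.imwrite('pics/c6.png',np.hstack([cv2.resize(b[160:260,320:440],(400,333)),cv2.resize(c[140:240,300:420],(400,333))]))
"
```

```text
t 8.70 slid 109.7 side 0.0 z 87.5 mm yaw 0.1261 tilt [ 0.0017 -0.0055] F(trk) [-8.6, -1.8, -2.8] tau [-1.9698  0.1151 -0.0602] w 0.0130
dr to level [ 0.     -0.001  -0.0056]
```

View pics/c6.png

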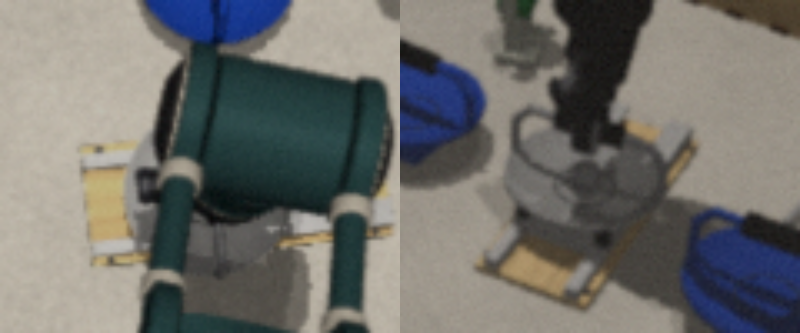

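>>> drive_tool(offset=[[0,0.18,0],[-0.1,0,0],[-0.25,0,0],[-0.3,0,0]], dr=[[0.004,-0.001,-0.0055],[0,0,0],[0,0,0],[0,0,0]], gripper=[0,0,0,0])

```text
clock: 9.2
position: [0.5272, -0.0843, 0.0933]
ee_rot: [[-0.001, 0.122, -0.992], [-0.001, -0.992, -0.122], [-1.0, 0.001, 0.001]]
wrist_force: [0.9, -2.9, -6.3]
gripper_width: 0.0132
```

```bash
python3 -c "
from h import *
prog()"
```

```text
t 9.20 slid 107.9 side -0.6 z 93.3 mm yaw 0.1226 tilt [-0.0012 -0.0011] F(trk) [-3.0, 0.5, -6.3] tau [-0.6892 -0.1193  0.0075] w 0.0132
dr to level [-0.      0.0013 -0.0009]
```

>>> drive_tool(offset=[[-0.3,0.1,0],[-0.4,0,0],[-0.5,0,0],[-0.5,0,0],[-0.5,0,0]], dr=[[0,0.001,-0.001],[0,0,0],[0,0,0],[0,0,0],[0,0,0]], gripper=[0,0,0,0,0])

```text
clock: 9.7
position: [0.5271, -0.0834, 0.1175]
ee_rot: [[-0.001, 0.122, -0.993], [0.003, -0.993, -0.122], [-1.0, -0.003, 0.0]]
wrist_force: [-0.3, -0.6, -2.6]
gripper_width: 0.0133
```

```bash
python3 -c "
from h import *
prog()"
```

```text
t 9.70 slid 108.8 side -0.6 z 117.5 mm yaw 0.1222 tilt [-0.0008  0.0032] F(trk) [-0.6, -0.4, -2.6] tau [-0.      0.0253  0.0171] w 0.0133
dr to level [0.     0.0004 0.0033]
```

>>> drive_tool(offset=[[-0.6,0,0],[-0.8,0,0],[-0.9,0,0],[-0.9,0,0],[-0.9,0,0]], dr=[[0,0,0.002],[0,0,0.001],[0,0,0],[0,0,0],[0,0,0]], gripper=[0,0,0,0,0])

```text
clock: 10.2
position: [0.5269, -0.0829, 0.1621]
ee_rot: [[-0.001, 0.122, -0.993], [0.001, -0.993, -0.122], [-1.0, -0.001, 0.0]]
wrist_force: [0.6, -0.8, -3.8]
gripper_width: 0.0133
```

>>> drive_tool(offset=[[-0.9,0,0],[-0.9,0,0],[-0.7,0,0],[-0.5,0,0],[-0.2,0,0]], dr=[[0,0,0],[0,0,0],[0,0,0],[0,0,0],[0,0,0]], gripper=[0,0,0,0,0])

```text
clock: 10.7
position: [0.528, -0.0832, 0.1992]
ee_rot: [[0.003, 0.122, -0.993], [-0.0, -0.993, -0.122], [-1.0, 0.0, -0.003]]
wrist_force: [-0.6, -1.0, -2.9]
gripper_width: 0.0134
```

```bash
python3 -c "
from h import *
prog(); grab('wrist','w5.png'); grab('side','s5.png')
c=cv2.imread('pics/s5.png')
cv2.imwrite('pics/c7.png',cv2.resize(c[100:240,260:440],(720,560),interpolation=cv2.INTER_CUBIC))
"
```

```text
t 10.70 slid 108.9 side 0.2 z 199.2 mm yaw 0.1222 tilt [ 0.003 -0.   ] F(trk) [-0.9, -0.7, -2.9] tau [-0.0112 -0.0665 -0.0253] w 0.0134
dr to level [ 0.     -0.0029 -0.0004]
```

View pics/c7.png

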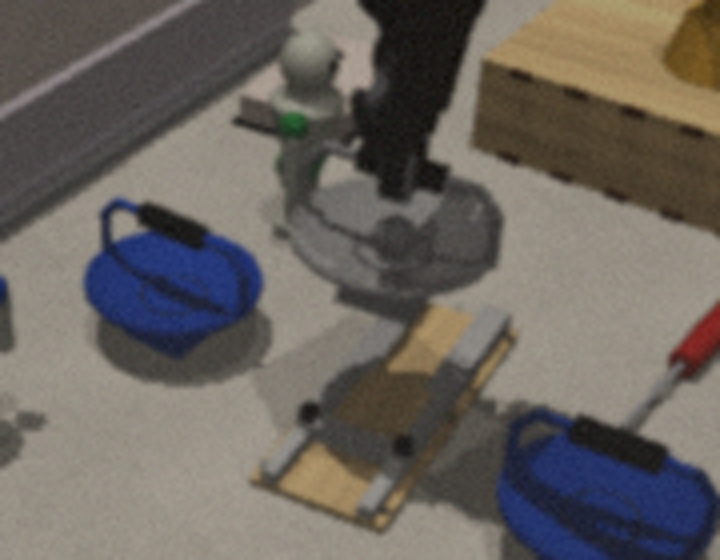

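View pics/w5.png

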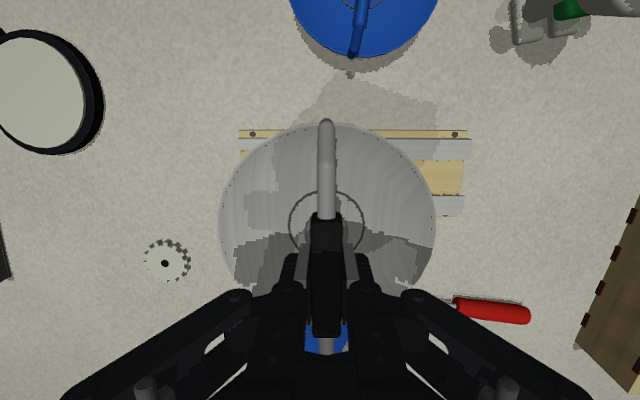

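>>> drive_tool(offset=[[0,-0.2,-0.05],[0,-0.4,-0.1],[0,-0.6,-0.17],[0,-0.8,-0.22],[0,-1.0,-0.28]], dr=[[0,-0.001,0],[0,-0.001,0],[0,-0.001,0],[0,0,0],[0,0,0]], gripper=[0,0,0,0,0])

```text
clock: 11.3
position: [0.5312, -0.0507, 0.1965]
ee_rot: [[-0.005, 0.12, -0.993], [0.0, -0.993, -0.12], [-1.0, -0.001, 0.005]]
wrist_force: [0.2, -0.8, -3.8]
gripper_width: 0.0131
```

```bash
python3 -c "
from h import *
prog()"
```

```text
t 11.30 slid 140.7 side 7.4 z 196.5 mm yaw 0.1203 tilt [-0.0046  0.0005] F(trk) [-0.8, 0.1, -3.8] tau [ 0.0082 -0.0329  0.0128] w 0.0131
dr to level [0.     0.0045 0.001 ]
```

>>> drive_tool(offset=[[-0.04,-1.1,-0.3],[0,-1.2,-0.33],[0,-1.2,-0.33],[0,-1.2,-0.33],[0,-1.2,-0.33]], dr=[[0,0.002,0],[0,0,0],[0,0,0],[0,0,0],[0,0,0]], gripper=[0,0,0,0,0])

```text
clock: 11.8
position: [0.5408, 0.0164, 0.1968]
ee_rot: [[-0.003, 0.121, -0.993], [0.002, -0.993, -0.121], [-1.0, -0.002, 0.002]]
wrist_force: [0.7, -0.7, -4.2]
gripper_width: 0.0132
```

```bash
python3 -c "
from h import *
prog()"
```

```text
t 11.80 slid 206.2 side 25.0 z 196.8 mm yaw 0.1215 tilt [-0.0026  0.0015] F(trk) [-0.8, 0.6, -4.2] tau [-0.0363  0.0323 -0.0511] w 0.0132
dr to level [0.     0.0024 0.0018]
```

>>> drive_tool(offset=[[0,-1.2,-0.36],[0,-1.2,-0.36],[0,-1.2,-0.36],[0,-1.2,-0.36],[0,-1.2,-0.36]], dr=[[0,0,0.001],[0,0,0],[0,0,0],[0,0,0],[0,0,0]], gripper=[0,0,0,0,0])

```text
clock: 12.3
position: [0.5523, 0.0843, 0.1969]
ee_rot: [[-0.002, 0.122, -0.993], [0.0, -0.993, -0.122], [-1.0, -0.001, 0.002]]
wrist_force: [-0.1, 0.6, -4.8]
gripper_width: 0.0134
```

>>> drive_tool(offset=[[0,-1.2,-0.36],[0,-1.2,-0.36],[0,-1.2,-0.36],[0,-1.2,-0.36],[0,-1.2,-0.36]], dr=[[0,0,0],[0,0,0],[0,0,0],[0,0,0],[0,0,0]], gripper=[0,0,0,0,0])

```text
clock: 12.8
position: [0.5638, 0.1516, 0.1967]
ee_rot: [[-0.002, 0.122, -0.993], [0.0, -0.993, -0.122], [-1.0, -0.001, 0.002]]
wrist_force: [1.2, 0.2, -3.7]
gripper_width: 0.0134
```

```bash
python3 -c "
from h import *
prog();need([.577,.235,.197],.1215)"
```

```text
t 12.80 slid 337.6 side 64.3 z 196.7 mm yaw 0.1221 tilt [-0.0023  0.0004] F(trk) [0.1, 1.2, -3.7] tau [-0.0211 -0.0107  0.0189] w 0.0134
dr to level [0.     0.0023 0.0006]
offset cm [-0.031  -8.1174 -2.3302] dr [0.0006 0.0023 0.0006]
```

>>> drive_tool(offset=[[0,-1.2,-0.34],[0,-1.2,-0.34],[0,-1.2,-0.34],[0,-1.1,-0.3],[0,-0.9,-0.26]], dr=[[0,0.001,0],[0,0,0],[0,0,0],[0,0,0],[0,0,0]], gripper=[0,0,0,0,0])

```text
clock: 13.3
position: [0.5734, 0.2149, 0.1965]
ee_rot: [[-0.001, 0.122, -0.992], [0.001, -0.992, -0.122], [-1.0, -0.001, 0.001]]
wrist_force: [0.2, 0.1, -3.7]
gripper_width: 0.0132
```

>>> drive_tool(offset=[[0,-0.75,-0.2],[0,-0.6,-0.17],[0,-0.4,-0.12],[0,-0.2,-0.06],[0,0,0]], dr=[[0,0,0],[0,0,0],[0,0,0],[0,0,0],[0,0,0]], gripper=[0,0,0,0,0])

```text
clock: 13.8
position: [0.5768, 0.2376, 0.1963]
ee_rot: [[-0.002, 0.123, -0.992], [0.0, -0.992, -0.123], [-1.0, -0.0, 0.002]]
wrist_force: [-0.6, -0.6, -4.5]
gripper_width: 0.0129
```

```bash
python3 -c "
from h import *
prog();need([.577,.235,.197],.1215); grab('wrist','w6.png')"
```

```text
t 13.80 slid 421.4 side 87.7 z 196.3 mm yaw 0.1236 tilt [-0.0017  0.0001] F(trk) [-0.5, -0.6, -4.5] tau [-0.0041 -0.0004  0.0437] w 0.0129
dr to level [0.     0.0017 0.0003]
offset cm [-0.072   0.2606  0.0145] dr [0.0021 0.0017 0.0003]
```

View pics/w6.png

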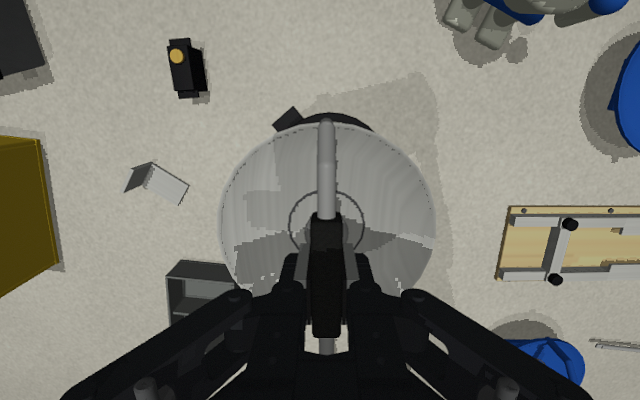

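Run:
```python
from h import *
from scipy.optimize import least_squares
def fit(fn,box,z=.02,thr=130):
    im=cv2.imread('pics/'+fn); c=cal(fn); x0,y0,x1,y1=box
    g=cv2.cvtColor(im,cv2.COLOR_BGR2GRAY)[y0:y1,x0:x1]
    m=(g<70).astype(np.uint8)
    # white region: enclosed by dark ring
    inv=(1-m).astype(np.uint8)
    n,l,s,ce=cv2.connectedComponentsWithStats(inv,connectivity=4)
    for i in range(1,n):
        if s[i,4]>300: print(i,s[i],ce[i]+[x0,y0])
    return g,l,s,ce,c
for fn,box in (('top0.png',(235,165,300,230)),('side0.png',(228,236,300,292)),('w5.png',(0,20,115,165))):
    g,l,s,ce,c=fit(fn,box); x0,y0,x1,y1=box
    # component containing centre
    h,w=g.shape; i=l[h//2,w//2] if fn!='w5.png' else l[h//2,30]
    cnt=max(cv2.findContours((l==i).astype(np.uint8),cv2.RETR_EXTERNAL,cv2.CHAIN_APPROX_NONE)[0],key=len)[:,0].astype(float)+[x0,y0]
    if fn=='w5.png': cnt=cnt[cnt[:,0]>2]
    P=np.array([atz(c,u,v,.02)[:2] for u,v in cnt])
    f=least_squares(lambda q:np.hypot(P[:,0]-q[0],P[:,1]-q[1])-q[2],[.578,.235,.06],loss='soft_l1',f_scale=.002)
    print(fn,f.x,np.sqrt(np.mean((np.hypot(P[:,0]-f.x[0],P[:,1]-f.x[1])-f.x[2])**2)))
```

```text
1 [   0    0   65   65 2489] [268.4407 197.0249]
2 [  10   12   41   41 1338] [264.9036 196.8019]
top0.png [0.5796 0.2345 0.0559] 0.0007069741237903955
1 [   0    0   72   56 3489] [263.6847 261.7171]
side0.png [0.5855 0.2356 0.0964] 0.011765515041482781
1 [   0    0  115  145 5889] [74.9322 90.2321]
2 [   0   17   84  111 7630] [38.2615 93.4552]
w5.png [0.5822 0.2345 0.0557] 0.0003623097030357389
```

>>> drive_tool(offset=[[0,0,0],[0,0,0],[0,0,0],[0,0,0],[0,0,0]], dr=[[-0.02,0,0],[-0.04,0,0],[-0.06,0,0],[-0.08,0,0],[-0.08,0,0]], gripper=[0,0,0,0,0])

```text
clock: 14.35
position: [0.5767, 0.2352, 0.1964]
ee_rot: [[-0.002, 0.404, -0.915], [-0.001, -0.915, -0.404], [-1.0, 0.0, 0.002]]
wrist_force: [0.4, 0.1, -5.8]
gripper_width: 0.0133
```

```bash
python3 -c "
from h import *
prog();need([.577,.235,.197],1.69)"
```

```text
t 14.35 slid 419.1 side 87.2 z 196.4 mm yaw 0.4154 tilt [-0.002 -0.001] F(trk) [0.0, 0.5, -5.8] tau [ 0.0073 -0.0134  0.0082] w 0.0133
dr to level [-0.      0.0022 -0.0001]
offset cm [-0.0639  0.0352 -0.0184] dr [-1.2746  0.002   0.0013]
```

>>> drive_tool(offset=[[0,0,0],[0,0,0],[0,0,0],[0,0,0],[0,0,0]], dr=[[-0.08,0.001,0],[-0.08,0,0],[-0.08,0,0],[-0.08,0,0],[-0.08,0,0]], gripper=[0,0,0,0,0])

```text
clock: 14.85
position: [0.5766, 0.2328, 0.1966]
ee_rot: [[-0.001, 0.741, -0.672], [-0.001, -0.672, -0.741], [-1.0, 0.0, 0.002]]
wrist_force: [-0.2, 0.0, -3.9]
gripper_width: 0.0133
```

>>> drive_tool(offset=[[0,0,0],[0,0,0],[0,0,0],[0,0,0],[0,0,0]], dr=[[-0.08,0,0],[-0.08,0,0],[-0.08,0,0],[-0.08,0,0],[-0.08,0,0]], gripper=[0,0,0,0,0])

```text
clock: 15.35
position: [0.5766, 0.2303, 0.1968]
ee_rot: [[-0.001, 0.95, -0.312], [-0.002, -0.312, -0.95], [-1.0, -0.0, 0.002]]
wrist_force: [-0.6, -0.7, -4.6]
gripper_width: 0.0132
```

```bash
python3 -c "
from h import *
prog();need([.581,.2345,.197],1.69)
c=cal('w5.png'); print('dish ring in w5',atz(c,326,227,.036+.199-.0852),'vs TCP .528,-.0832'); c=cal('w6.png'); print(atz(c,326,227,.036+.1963-.0852),'TCP .5768 .2376')
"
```

```text
t 15.35 slid 414.2 side 86.5 z 196.8 mm yaw 1.2532 tilt [-0.0011 -0.0022] F(trk) [-0.6, -0.7, -4.6] tau [0.0108 0.0306 0.0081] w 0.0132
dr to level [0.     0.0024 0.0004]
offset cm [-0.0175  0.2887 -0.5376] dr [-0.4368  0.0023  0.0009]
dish ring in w5 [ 0.525  -0.0839  0.1498] vs TCP .528,-.0832
[0.5737 0.2369 0.1471] TCP .5768 .2376
```

>>> drive_tool(offset=[[0,0.05,-0.1],[0,0.05,-0.1],[0,0.05,-0.1],[0,0.05,-0.1],[0,0.05,-0.1]], dr=[[-0.08,0.001,0],[-0.08,0,0],[-0.08,0,0],[-0.07,0,0],[-0.05,0,0]], gripper=[0,0,0,0,0])

```text
clock: 15.85
position: [0.5797, 0.2324, 0.1971]
ee_rot: [[-0.001, 0.998, 0.06], [-0.002, 0.06, -0.998], [-1.0, -0.001, 0.002]]
wrist_force: [-0.0, -0.2, -4.0]
gripper_width: 0.013
```

```bash
python3 -c "
from h import *
prog();need([.5805,.2365,.197],1.692)
"
```

```text
t 15.85 slid 415.8 side 89.9 z 197.1 mm yaw 1.6310 tilt [-0.0009 -0.002 ] F(trk) [-0.2, -0.0, -4.0] tau [ 0.0065 -0.0007 -0.0065] w 0.0130
dr to level [0.    0.002 0.001]
offset cm [ 0.0095  0.1016 -0.4094] dr [-0.061   0.002   0.0011]
```

>>> drive_tool(offset=[[0,0.05,-0.2],[0,0.05,-0.2],[0,0,0],[0,0,0],[0,0,0]], dr=[[-0.035,0,0],[-0.02,0,0],[0,0,0],[0,0,0],[0,0,0]], gripper=[0,0,0,0,0])

```text
clock: 16.35
position: [0.5805, 0.235, 0.1972]
ee_rot: [[-0.001, 0.993, 0.118], [-0.003, 0.118, -0.993], [-1.0, -0.001, 0.002]]
wrist_force: [-0.1, 0.1, -3.8]
gripper_width: 0.0134
```

```bash
python3 -c "
from h import *
prog();need([.5805,.2365,.197],1.692)
for n in ('wrist','side','top'): grab(n,n[0]+'7.png')
c=cv2.imread('pics/s7.png');t=cv2.imread('pics/t7.png')
cv2.imwrite('pics/c8.png',np.hstack([cv2.resize(c[150:330,180:360],(400,400),interpolation=cv2.INTER_CUBIC),cv2.resize(t[120:260,200:340],(400,400),interpolation=cv2.INTER_CUBIC)]))
"
```

```text
t 16.35 slid 418.4 side 91.0 z 197.2 mm yaw 1.6887 tilt [-0.0009 -0.0026] F(trk) [0.2, -0.1, -3.8] tau [ 0.0438  0.0241 -0.0669] w 0.0134
dr to level [0.     0.0024 0.0012]
offset cm [ 0.021   0.0207 -0.1444] dr [-0.0033  0.0024  0.0012]
```

View pics/c8.png

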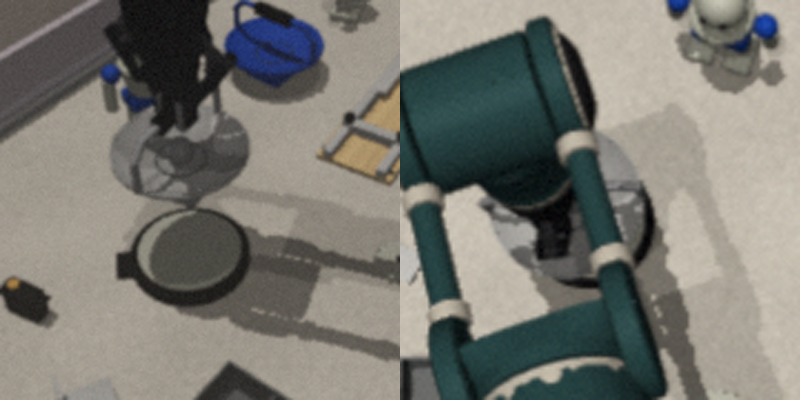

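View pics/w7.png

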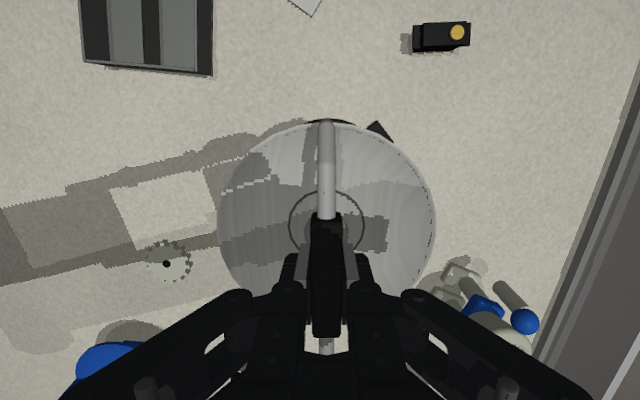

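```bash
python3 -c "
from h import *
im=cv2.imread('pics/s7.png'); c=cal('s7.png'); k=7
x0,y0=215,185
cr=cv2.resize(im[y0:y0+85,x0:x0+110],None,fx=k,fy=k,interpolation=cv2.INTER_CUBIC)
z0=.1203
t=np.linspace(0,2*np.pi,60)
for (cx,cy),col in (((.5805,.2335),(0,0,255)),((.5805,.2350),(0,255,0))):
  for r,h in ((.068,.049),(.025,.028)):
    P=np.stack([cx+r*np.cos(t),cy+r*np.sin(t),0*t+z0+h],1); q=(proj(c,P)-[x0,y0]+.5)*k
    cv2.polylines(cr,[q.astype(int)],True,col,1)
  q=(proj(c,np.array([[cx,cy,z0+.044]]))-[x0,y0]+.5)*k; print(q); cv2.circle(cr,tuple(int(v) for v in q[0]),3,col,-1)
cv2.imwrite('pics/c9.png',cr)
raw=cv2.resize(im[y0:y0+85,x0:x0+110],None,fx=k,fy=k,interpolation=cv2.INTER_CUBIC); cv2.imwrite('pics/c10.png',cv2.convertScaleAbs(raw,alpha=1.8))
"
```

```text
[[326.7517 226.4492]]
[[323.4766 229.0522]]
```

View pics/c9.png

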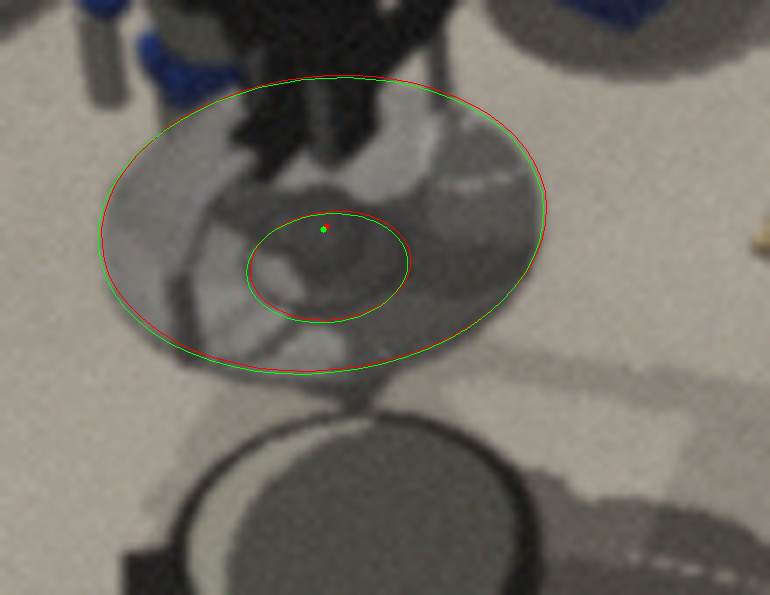

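View pics/c10.png

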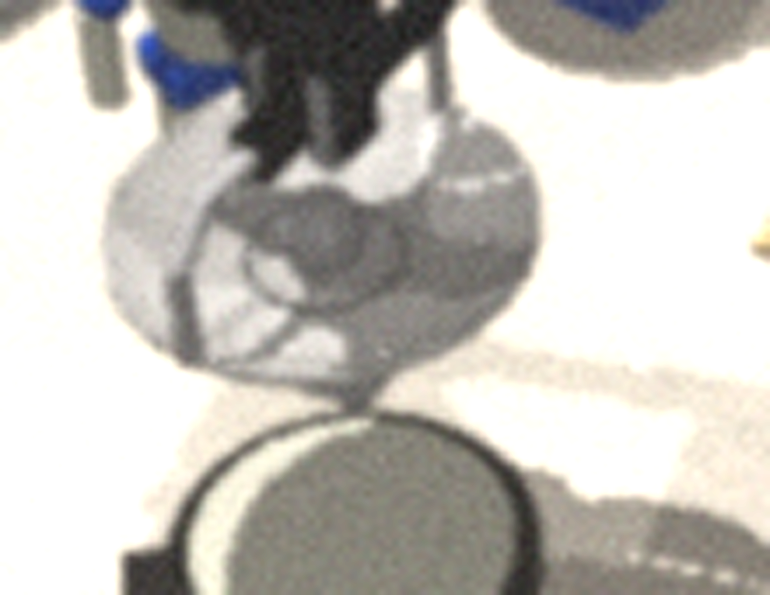

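>>> drive_tool(offset=[[0,0,-0.08],[0,0,0],[0,0,0],[0,0,0],[0,0,0]], dr=[[0,0,0],[0,0,0],[0,0,0],[0,0,0],[0,0,0]], gripper=[0,0,0,0,0])

```text
clock: 17.0
position: [0.5803, 0.236, 0.1972]
ee_rot: [[-0.001, 0.993, 0.118], [-0.003, 0.118, -0.993], [-1.0, -0.001, 0.002]]
wrist_force: [-0.0, -0.7, -3.6]
gripper_width: 0.0131
```

>>> drive_tool(offset=[[0,0,0],[0,0,0],[0,0,0],[0,0,0],[0,0,0]], dr=[[0,0,0],[0,0,0],[0,0,0],[0,0,0],[0,0,0]], gripper=[0,0,0,0,0])

```text
clock: 17.5
position: [0.5803, 0.236, 0.1972]
ee_rot: [[-0.001, 0.993, 0.118], [-0.003, 0.118, -0.993], [-1.0, -0.001, 0.002]]
wrist_force: [0.2, 0.3, -4.0]
gripper_width: 0.0135
```

```bash
python3 -c "
from h import *
prog(); s=st(); print(np.array(s['joint_vel'])); grab('side','s8.png')
k=7;x0,y0=215,185
im=cv2.imread('pics/s8.png');cv2.imwrite('pics/c11.png',cv2.convertScaleAbs(cv2.resize(im[y0:y0+85,x0:x0+110],None,fx=k,fy=k,interpolation=cv2.INTER_CUBIC),alpha=1.8))
"
```

```text
t 17.50 slid 419.4 side 91.0 z 197.2 mm yaw 1.6888 tilt [-0.001  -0.0026] F(trk) [0.3, 0.3, -4.0] tau [-0.0193 -0.0605 -0.0167] w 0.0135
dr to level [0.     0.0024 0.0013]
t 17.5 p [0.5803 0.236  0.1972] F [ 0.2313  0.2915 -4.0189] w 0.013485055021494066
[[-0.001   0.993   0.1177]
 [-0.0026  0.1177 -0.993 ]
 [-1.     -0.0013  0.0024]]
q [ 0.3477  0.1974  1.7489 -0.0022  1.197   0.2305]
[-0.0009  0.0001 -0.0019  0.0009  0.0005  0.0009]
```

View pics/c11.png

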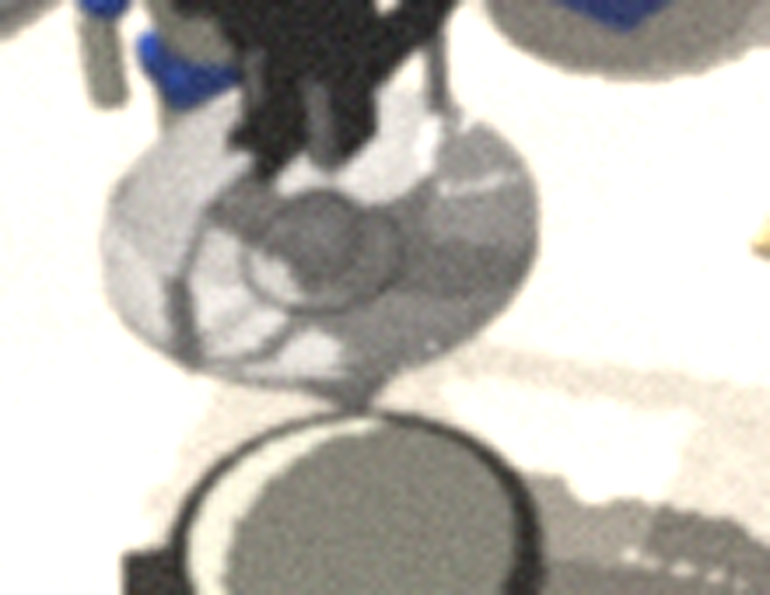

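>>> drive_tool(offset=[[0,0,0],[0,0,0],[0,0,0],[0,0,0],[0,0,0]], dr=[[0,0,0],[0,0,0],[0,0,0],[0,0,0],[0,0,0]], gripper=[0,0,0,0,0])

```text
clock: 18.05
position: [0.5803, 0.236, 0.1972]
ee_rot: [[-0.001, 0.993, 0.118], [-0.003, 0.118, -0.993], [-1.0, -0.001, 0.002]]
wrist_force: [0.1, -0.2, -4.1]
gripper_width: 0.0132
```

>>> drive_tool(offset=[[0,0,0],[0,0,0],[0,0,0],[0,0,0],[0,0,0]], dr=[[0,0,0],[0,0,0],[0,0,0],[0,0,0],[0,0,0]], gripper=[0,0,0,0,0])

```text
clock: 18.55
position: [0.5803, 0.236, 0.1972]
ee_rot: [[-0.001, 0.993, 0.118], [-0.003, 0.118, -0.993], [-1.0, -0.001, 0.002]]
wrist_force: [-0.4, -0.0, -4.2]
gripper_width: 0.0132
```

```bash
python3 -c "
from h import *
prog(); im,c=grab('side','s9.png'); a=cv2.imread('pics/s8.png').astype(int); b=cv2.imread('pics/s9.png').astype(int)
d=np.abs(a-b)[185:270,215:325].mean(2); print('diff mean,max',d.mean(),d.max())
print(finish_job())
"
```

```text
t 18.55 slid 419.4 side 91.0 z 197.2 mm yaw 1.6888 tilt [-0.0009 -0.0026] F(trk) [0.0, -0.4, -4.2] tau [-0.0068 -0.0022 -0.0566] w 0.0132
dr to level [0.     0.0024 0.0012]
diff mean,max 2.687486631016043 18.333333333333332
the job is handed in; nothing more can be done
None
```

The job is handed in at about 18.6 s. I gripped the aluminium dish by its bar, raised it about 1.5 to 2.5 mm and slid it along the track. It stopped at about 109 mm, where two separate pushes met 8 to 9 N. From there I lifted it straight out, carried it over the pad, turned it a quarter turn and held it there.

**Last checks**
- **Stillness:** the arm pose did not change over the last 1.5 s, and the wrist carries about 4 N, which is the dish and ball.
- **Height:** the foot is about 100 mm above the pad's top, worked out from the arm height when the foot was still on the track floor.
- **Level and turn:** the tilt is about 3 mrad and the turn is within about 0.2 degrees of a quarter turn.
- **Ball:** the side camera shows it in the middle of the ring. The last two pictures differ only by a small amount I put down to image noise.

**Disagreements and limits**
- The top and wrist cameras put the pad centre 2.6 mm apart in x. The wrist view also puts the dish axis about 3 mm off the gripper centre, where the top and side views showed 0 to 2 mm. The centring over the pad is therefore good to about 2 to 3 mm.
- While pushing against the stop the dish tilted briefly, by about 6 mrad.
- I touched nothing else that I know of, but I did not check the other objects in a final picture.

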